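Release and open the leaf of a drill jig

TASK

The block in the drill jig is drilled: open the jig. With both fingertips press the jig's two catch buttons down together and keep them down until the leaf has kicked up, then let go and push the leaf right over with a fingertip until it lies back on its stops. Only press and push, grasp nothing: the drilled block stays lying in its nest and the other things on the bench stay where they are.

Things in the scene. Friction and masses are not known exactly. Their poses are not given: they have to be found in the camera images.
- jig: Dark steel drill jig, bolted down, base 215 x 124 x 18 mm. Origin: bench surface under the nest; x axis from the buttons (front) to the hinge (back), y left, z up. Front: grey catch housing, x -72 to -38 mm, 100 mm wide, 74 mm high, carrying the buttons. Behind it the aluminium leaf, shut over the block. Hinge ears (y +-54 mm) 78 mm high, back stops behind the hinge 83 mm.
- button_left_top (a point): Centre of the top of the catch button on the +y side of the jig: upright round steel button 22 mm across, top 90 mm above the bench when up (12 mm proud of a collar 30 mm across); moves with the button. The buttons are 55 mm apart, centre to centre, along the jig's y, 55 mm in front of the jig's origin (x -55 mm).
- button_right_top (a point): The same on the -y side.
- button_left (a joint): Travel of that button, m: 0 up, 0.007 fully down; sprung, about 1.6 N at the start, 4.7 N fully down. Its catch lets go of the leaf at about 0.005; each catch holds the leaf shut by itself and springs back when its button is let go.
- button_right (a joint): The same for the other button.
- leaf (a joint): Leaf angle, rad: 0 shut and caught. With both catches drawn a spring pin kicks it up in about a second to about 0.55, where it rests; pushed past upright (1.57) it falls slowly on by its own weight to its stops at 1.95 and stays. Hinge damped, about 0.2 N m per rad/s; leaf about 0.35 kg.
- leaf_hinge (a point): Middle of the leaf's hinge line, 66 mm above the bench, 85 mm behind the jig's origin; the line runs along the jig's y.
- leaf_edge (a point): Middle of the free (front) edge of the leaf, an aluminium plate 90 mm wide, top 72 mm above the bench when shut: 119 mm from the hinge line, in front of it when shut; the plate is 12 mm thick. The leaf opens by this edge rising and swinging back (+x of the jig) over the hinge.
- work_block_centre (a point): Centre of the drilled black steel block, 30 x 50 x 32 mm (jig x, y, z), loose in its nest under the leaf, its top 58 mm above the bench. Stays there.
- spare_block_a_centre (a point): Centre of a loose black block, 30 x 50 x 32 mm, lying beside the jig on its +y side. Leave alone.
- spare_block_b_centre (a point): The same on the -y side. Leave alone.
- chuck_key: Steel T-handled chuck key lying in front of the jig, about 70 x 70 x 16 mm. Leave alone.
- oil_bottle: White oil bottle, 48 mm across, 115 mm tall, beside the jig. Leave alone.
- vee_block: Dark steel vee block, 60 x 50 x 42 mm. Leave alone.
- deburring_tool: Deburring tool with a black handle, 150 mm long, lying down. Leave alone.
- swarf_brush: Swarf brush lying down. Leave alone.

How it is judged:
On the way:
1. both catch buttons are down together, and still down when the leaf has kicked up (value of joint each of button_left, button_right above 0.0045 m and value of joint leaf above 0.35 rad), for 0.1 s.
At the end, for the whole second after the job is handed in: The leaf lies back on its stops (beyond 1.85 rad) at rest, both buttons are up again (within 1.5 mm), and the drilled block lies in its nest (within 6 mm of where it was) (value of joint leaf above 1.85 rad and velocity of joint leaf below 0.05 rad/s and value of joint each of button_left, button_right below 0.0015 m and z of work_block_centre in the frame of jig below 0.046 m and distance of work_block_centre from where it was at the start of the episode below 0.006 m); the robot touches nothing.
It fails at once if the drilled block is lifted or moved (more than 6 mm) (distance of work_block_centre from where it was at the start of the episode above 0.006 m).
It fails at once if another thing on the bench is lifted or shifted (more than 20 mm) (distance of any of spare_block_a_centre, spare_block_b_centre, chuck_key, oil_bottle, vee_block, deburring_tool, swarf_brush from where it was at the start of the episode above 0.02 m).
It also fails if it takes over 48 s, if anything falls off the work surface, if the arm or the gripper's body presses on something with over 40 N, if the wrist force passes 120 N, or if a joint passes its speed limit or range.

ROBOT

A 6-joint arm with a two-finger parallel gripper is mounted at the origin on the work surface. World frame = base frame: x ahead of the robot, y to its left, z up, the work surface at z = 0. Lengths are in m, angles in rad, forces in N, time in s.
With the tool pointing down it reaches from about 0.325 to 0.775 m from the base axis. Payload 5.5 kg.
Tool frame: the origin (TCP) lies midway between the tips of the shut fingers; the grasp point (between the pads) lies 19 mm behind it (bot.grip_point_offset is the distance from the TCP to the grasp point, in m); y points along the fingers, x is the direction in which the jaws open and shut, and the axes are right-handed (so a half turn about y gives the same grasp; the last joint's range is limited). The gripper opens to 88 mm and grips with 3 to 60 N. Pads are 20 mm wide; open, the fingers measure 115 mm over their backs; the gripper's body (75 mm by 178 mm) begins 61 mm behind the grasp point.
Start: joints at [1.102, 0.091, 1.231, -0, 1.82, -0.057], TCP at [0.24, 0.55, 0.223] pointing down, gripper open.
Joint ranges: [-2.87, 2.87], [-0.86, 2.18], [0.17, 2.46], [-1.51, 4.65], [0.06, 2.69], [-2.65, 2.65]. Speed limits (rad/s): [2.57, 2.57, 3.01, 3.14, 3.14, 3.14].

INTERFACE

Orientations are given as a unit quaternion [w, x, y, z].
In Python, from station import bot gives the robot as it stands. The module is installed in compiled form; this text tells all that it offers.
- The arm moves only by the shell command python3 -m inch 'ROWS' [FORCE]. ROWS is JSON, a list of rows, each an object of numbers: "dx", "dy", "dz": the shift along the tool's x, y, z scaled (see below); "rx", "ry", "rz": the turn, a rotation vector about the tool's x, y, z scaled (see below); "jaw": the gripper's target within -1 to 1 (fully open at 1, half-way at 0, shut at -1). A call has 1 to 10 rows; each row shifts and turns the commanded pose from where the row before left it, along the tool's axes as they then stand; what a row does not reach is not made up. The controller multiplies each number of a shift by 0.02 m and each number of a turn by pi/2 rad. A row lasts 1/12 s, in which the tool goes at most 41.7 mm and 7.16 degrees, less where a joint would pass 70% of its speed; a pose out of reach is approached as far as the arm can. A call with a number of a shift or a turn outside -1 to 1 is refused whole. A call with a gripper value outside its range is refused whole. The fingers move at their own pace and stop on an object; FORCE is the grip in N (left out, the last holds). Time passes only in rows, so rows that do not move let the fingers close. It gives the time, the measured TCP pose, the force and the opening at its end, in the units of the state.
- bot.read_state(): the state, without advancing time (a new reading comes with each control period).
- bot.camera(name): name is "scene" or "side" or "wrist"; returns a dict with "pixels" (480x640x3 uint8, blue, green, red), "depth" (480x640 float32, m along the optical axis (not along the pixel's ray), 0 where there is no reading), "fx", "fy", "cx", "cy" (pixels), "k1" (the pictures are not rectified: a ray, as slopes to the right and down, at radius r is drawn at 1 + k1 r^2 times it, then the intrinsics apply), "R" (3x3) and "t" (3): a world point X has camera coordinates R X + t. Camera axes: x right, y down, z forward; pixel columns grow to the right and rows downward; lengths in m; the calibration is good to about 2 mm. A picture is of the moment at which its call begins.
- bot.close_job(): hands the job in, once; it reports no verdict.
Trained networks look in the newest picture that a camera, given by its name, has taken for a name from the list of things; names that differ only in an ending like _2 or _b are one class to them, and where a whole thing is asked for, a point or a joint stands for the part that bears it (a point fixed in the world has none). Each returns a list of dicts, best first, with "conf" (0 to 1); they miss things now and then, are a little off and sometimes report something else, mostly with a low value. They report only what shows in the picture. A call takes as long as a camera call.
- bot.recognise(label, camera): "at" ([x, y, z] in m, in world coordinates, good to about 4 mm: the middle of the surface that is visible of it).
- bot.trace(label, camera): "mask" (480x640 bool, what is visible of it).
- bot.pinpoint(label, camera): "at" ([x, y, z] in m, in world coordinates, good to about 4 mm: a listed point, or the origin of a listed thing).
The state is a dict: "clock": time; "joint_pos": joint angles; "dq": joint speeds; "tau": joint torques, N m; "position": TCP position; "tcp_rot": TCP orientation; "force": force on the tool from outside, world axes, zero at the start; "torque": the same for the moment, N m; "finger_gap": opening from 0.0 (shut) to 1.0 (fully open).
Only numpy, scipy, OpenCV 4.12 (cv2) and the standard library are available. Lean on these libraries where they do the work, as an engineer would, in place of code of your own. Each camera call takes 0.05 s, during which the arm holds its last target. There are 200 camera calls.

## Working session

There is one attempt and no reset: what is moved stays moved. The work goes in short steps, Python scripts to look and compute and a shell command to move; the robot and the scene stay as the last step left them, time stands still between calls to the robot, and variables do not carry over. Pictures are saved under pics/ and viewed, about 8 in all and at most 12, crops included, and the job is handed in when it is done.

```bash
mkdir -p pics; python3 - <<'E'
from station import bot
import cv2,numpy as np
s=bot.read_state();print({k:np.round(v,3).tolist() for k,v in s.items()})
for c in ["scene","side"]:
    im=bot.camera(c);cv2.imwrite(f"pics/{c}0.png",im["pixels"])
    print(c,np.round(-im["R"].T@im["t"],3))
    for l in ["jig","button_left_top","button_right_top","leaf_hinge","leaf_edge","oil_bottle","vee_block","spare_block_a_centre","chuck_key"]:
        print(l,[(np.round(d["at"],4).tolist(),round(d["conf"],2)) for d in bot.pinpoint(l,c)[:2]])
E
```

```text
{'clock': 0.0, 'joint_pos': [1.102, 0.092, 1.232, 0.0, 1.82, -0.057], 'dq': [-0.001, 0.0, -0.002, -0.0, 0.0, 0.0], 'tau': [-0.0, -44.646, -40.643, 0.07, 0.03, -0.0], 'position': [0.24, 0.55, 0.222], 'tcp_rot': [-0.591, 0.592, 0.387, -0.388], 'force': [-0.623, 0.545, -0.151], 'torque': [0.03, -0.039, -0.007], 'finger_gap': 1.001}
scene [1.151 0.472 1.106]
jig []
button_left_top [([0.4491, 0.0235, 0.0879], 0.66)]
button_right_top [([0.4515, -0.0298, 0.0904], 0.5)]
leaf_hinge [([0.5914, 0.0055, 0.0687], 0.68)]
leaf_edge [([0.4715, 0.0002, 0.0632], 0.74)]
oil_bottle [([0.5703, 0.1376, -0.0019], 0.74)]
vee_block [([0.3805, -0.4618, 0.0036], 0.65)]
spare_block_a_centre [([0.517, 0.1221, 0.0172], 0.49), ([0.3799, -0.4625, 0.0031], 0.4)]
chuck_key []
side [0.353 0.794 0.817]
jig [([0.5059, -0.0003, -0.0033], 0.94)]
button_left_top []
button_right_top [([0.4505, -0.0266, 0.0882], 0.57)]
leaf_hinge [([0.5921, 0.0006, 0.0674], 0.74)]
leaf_edge [([0.4684, -0.0048, 0.0608], 0.91), ([0.5174, 0.1191, 0.0167], 0.66)]
oil_bottle [([0.5728, 0.135, -0.0006], 0.64)]
vee_block [([0.3802, -0.4665, 0.0028], 0.8)]
spare_block_a_centre [([0.5198, 0.123, 0.0158], 0.76), ([0.591, 0.0004, 0.068], 0.34)]
chuck_key [([0.3565, -0.0275, -0.0037], 0.51)]
```

View pics/scene0.png

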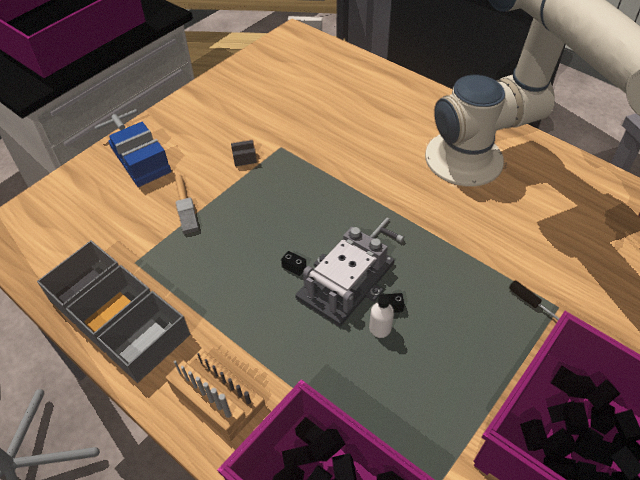

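View pics/side0.png

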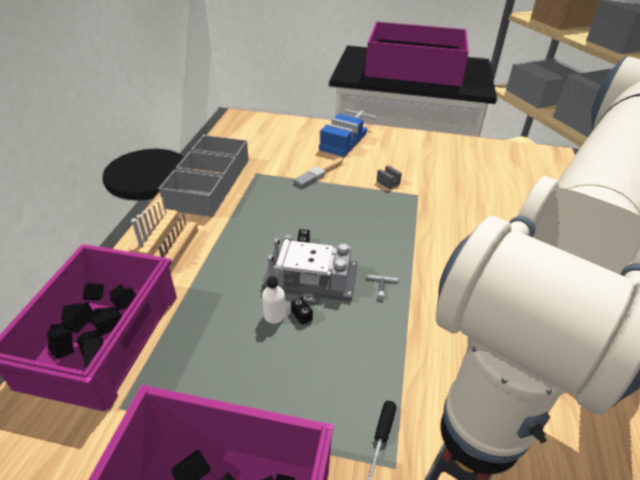

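The scene view shows the jig at about (345,270), with its buttons at (355,233) and (376,243). The bottle is at (382,318), beside spare block a. The side view agrees: jig at (312,265), chuck key at (382,282). The jig's yaw is close to 0, so I'll work out the approach next.

```bash
cat > h.py <<'E'
import numpy as np
from scipy.spatial.transform import Rotation as Ro
from station import bot
def pose():
    s=bot.read_state();q=s["tcp_rot"];return np.array(s["position"]),Ro.from_quat([q[1],q[2],q[3],q[0]]),s
def plan(target,xdir=None):
    """shift in tool units (after turning) and turn about tool y"""
    p,R,s=pose();M=R.as_matrix();print("pos",p.round(4),"t",round(s["clock"],2),"F",np.round(s["force"],1),"gap",round(s["finger_gap"],3));print("axes\n",M.round(3))
    d=np.array(target)-p
    if xdir is not None:
        x=np.array(xdir,float);x/=np.linalg.norm(x);y=np.array([0,0,-1.]);T=np.c_[x,y,np.cross(x,y)]
        rv=Ro.from_matrix(M.T@T).as_rotvec();print("turn units",(rv/(np.pi/2)).round(4));print("shift after turn",(T.T@d/.02).round(3))
    print("shift now",(M.T@d/.02).round(3))
E
python3 - <<'E'
from h import *
plan([.40,0,.25],[0,1,0]);plan([.40,0,.25],[0,-1,0])
E
```

```text
pos [0.2401 0.5499 0.2227] t 1.0 F [-0.1 -0.2 -0.4] gap 0.999
axes
 [[ 0.4   -0.    -0.916]
 [ 0.916  0.     0.4  ]
 [ 0.    -1.     0.   ]]
turn units [-0.     -0.2622  0.    ]
shift after turn [-27.493  -1.367  -7.993]
shift now [-21.996  -1.368 -18.329]
pos [0.2401 0.5499 0.2227] t 1.0 F [-0.1 -0.2 -0.4] gap 0.999
axes
 [[ 0.4   -0.    -0.916]
 [ 0.916  0.     0.4  ]
 [ 0.    -1.     0.   ]]
turn units [-0.      1.7378 -0.    ]
shift after turn [27.493 -1.367  7.993]
shift now [-21.996  -1.368 -18.329]
```

```bash
python3 -m inch '[{"ry":-0.0656,"dy":-0.35},{"ry":-0.0656,"dy":-0.35},{"ry":-0.0656,"dy":-0.35},{"ry":-0.0656,"dy":-0.35},{"dx":-1,"dz":-0.3},{"dx":-1,"dz":-0.3},{"dx":-1,"dz":-0.3},{"dx":-1,"dz":-0.3},{"dx":-1,"dz":-0.3},{"dx":-1,"dz":-0.3}]'
python3 -m inch '[{"dx":-1,"dz":-0.3},{"dx":-1,"dz":-0.3},{"dx":-1,"dz":-0.3},{"dx":-1,"dz":-0.3},{"dx":-1,"dz":-0.3},{"dx":-1,"dz":-0.3},{"dx":-1,"dz":-0.3},{"dx":-1,"dz":-0.3},{"dx":-1,"dz":-0.3},{"dx":-1,"dz":-0.3}]'
python3 -m inch '[{"dx":-1,"dz":-0.3},{"dx":-1,"dz":-0.3},{"dx":-1,"dz":-0.3},{"dx":-1,"dz":-0.3},{"dx":-1,"dz":-0.3},{"dx":-1,"dz":-0.3},{"dx":-1,"dz":-0.3},{"dx":-1,"dz":-0.3},{"dx":-1,"dz":-0.3},{"dx":-1,"dz":-0.3}]'
python3 -m inch '[{"dx":-0.5,"jaw":-0.05},{},{},{}]'
python3 - <<'E'
from h import *
import cv2
plan([.45,0,.13],[0,1,0])
for c in ["wrist","scene"]:
    im=bot.camera(c);cv2.imwrite(f"pics/{c}1.png",im["pixels"])
    for l in ["jig","button_left_top","button_right_top","leaf_hinge","leaf_edge"]:
        print(c,l,[(np.round(d["at"],4).tolist(),round(d["conf"],2)) for d in bot.pinpoint(l,c)[:2]])
E
```

```text
pos [0.2401 0.5499 0.2227] t 1.0 F [-0.1 -0.2 -0.4] gap 0.999
axes
 [[ 0.4   -0.    -0.916]
 [ 0.916  0.     0.4  ]
 [ 0.    -1.     0.   ]]
turn units [-0.     -0.2622  0.    ]
shift after turn [-27.493   4.633 -10.493]
shift now [-20.995   4.631 -20.62 ]
wrist jig []
wrist button_left_top []
wrist button_right_top []
wrist leaf_hinge []
wrist leaf_edge []
scene jig [([0.5031, 0.0015, -0.0022], 0.83)]
scene button_left_top [([0.451, 0.0248, 0.0832], 0.46), ([0.351, -0.0262, -0.001], 0.16)]
scene button_right_top [([0.4565, -0.0273, 0.0891], 0.6)]
scene leaf_hinge [([0.5915, 0.002, 0.066], 0.71), ([0.4546, -0.029, 0.0855], 0.43)]
scene leaf_edge [([0.4724, 0.0002, 0.0599], 0.6)]invalid input
invalid input
invalid input
invalid input
```

View pics/wrist1.png

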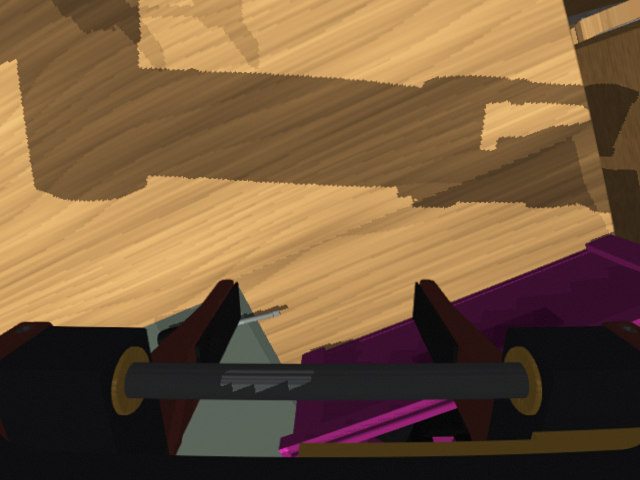

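The moves were refused, so the wrist view (fingers at (220,330) and (430,330)) still shows the start area. Each row probably has to carry every key, so I'll test one.

```bash
python3 -m inch '[{"dx":0,"dy":-0.35,"dz":0,"rx":0,"ry":-0.0656,"rz":0,"jaw":1}]'
```

```text
clock: 1.68
position: [0.24, 0.5495, 0.2281]
tcp_rot: [-0.571, 0.571, 0.416, -0.418]
force: [0.5, 0.5, 1.0]
finger_gap: 1.0
```

```bash
python3 -m inch '[{"dx":0,"dy":-0.35,"dz":0,"rx":0,"ry":-0.0656,"rz":0,"jaw":1},{"dx":0,"dy":-0.35,"dz":0,"rx":0,"ry":-0.0656,"rz":0,"jaw":1},{"dx":0,"dy":-0.35,"dz":0,"rx":0,"ry":-0.0656,"rz":0,"jaw":1},{"dx":-1,"dy":0,"dz":-0.3,"rx":0,"ry":0,"rz":0,"jaw":-0.05},{"dx":-1,"dy":0,"dz":-0.3,"rx":0,"ry":0,"rz":0,"jaw":-0.05},{"dx":-1,"dy":0,"dz":-0.3,"rx":0,"ry":0,"rz":0,"jaw":-0.05},{"dx":-1,"dy":0,"dz":-0.3,"rx":0,"ry":0,"rz":0,"jaw":-0.05},{"dx":-1,"dy":0,"dz":-0.3,"rx":0,"ry":0,"rz":0,"jaw":-0.05}]'
python3 -m inch '[{"dx":-1,"dy":0,"dz":-0.3,"rx":0,"ry":0,"rz":0,"jaw":-0.05},{"dx":-1,"dy":0,"dz":-0.3,"rx":0,"ry":0,"rz":0,"jaw":-0.05},{"dx":-1,"dy":0,"dz":-0.3,"rx":0,"ry":0,"rz":0,"jaw":-0.05},{"dx":-1,"dy":0,"dz":-0.3,"rx":0,"ry":0,"rz":0,"jaw":-0.05},{"dx":-1,"dy":0,"dz":-0.3,"rx":0,"ry":0,"rz":0,"jaw":-0.05},{"dx":-1,"dy":0,"dz":-0.3,"rx":0,"ry":0,"rz":0,"jaw":-0.05},{"dx":-1,"dy":0,"dz":-0.3,"rx":0,"ry":0,"rz":0,"jaw":-0.05},{"dx":-1,"dy":0,"dz":-0.3,"rx":0,"ry":0,"rz":0,"jaw":-0.05},{"dx":-1,"dy":0,"dz":-0.3,"rx":0,"ry":0,"rz":0,"jaw":-0.05},{"dx":-1,"dy":0,"dz":-0.3,"rx":0,"ry":0,"rz":0,"jaw":-0.05}]'
python3 -m inch '[{"dx":-1,"dy":0,"dz":-0.3,"rx":0,"ry":0,"rz":0,"jaw":-0.05},{"dx":-1,"dy":0,"dz":-0.3,"rx":0,"ry":0,"rz":0,"jaw":-0.05},{"dx":-1,"dy":0,"dz":-0.3,"rx":0,"ry":0,"rz":0,"jaw":-0.05},{"dx":-1,"dy":0,"dz":-0.3,"rx":0,"ry":0,"rz":0,"jaw":-0.05},{"dx":-1,"dy":0,"dz":-0.3,"rx":0,"ry":0,"rz":0,"jaw":-0.05},{"dx":-1,"dy":0,"dz":-0.3,"rx":0,"ry":0,"rz":0,"jaw":-0.05},{"dx":-1,"dy":0,"dz":-0.3,"rx":0,"ry":0,"rz":0,"jaw":-0.05},{"dx":-1,"dy":0,"dz":-0.3,"rx":0,"ry":0,"rz":0,"jaw":-0.05},{"dx":-1,"dy":0,"dz":-0.3,"rx":0,"ry":0,"rz":0,"jaw":-0.05},{"dx":-1,"dy":0,"dz":-0.3,"rx":0,"ry":0,"rz":0,"jaw":-0.05}]'
python3 - <<'E'
from h import *
import cv2
plan([.45,0,.13],[0,1,0])
im=bot.camera("wrist");cv2.imwrite("pics/wrist2.png",im["pixels"])
for l in ["jig","button_left_top","button_right_top","leaf_hinge","leaf_edge"]:
    print(l,[(np.round(d["at"],4).tolist(),round(d["conf"],2)) for d in bot.pinpoint(l,"wrist")[:2]])
E
```

```text
clock: 2.35
position: [0.2703, 0.449, 0.2506]
tcp_rot: [-0.5, 0.5, 0.5, -0.5]
force: [1.3, -0.1, 0.3]
finger_gap: 0.658
clock: 3.18
position: [0.3304, 0.2489, 0.2508]
tcp_rot: [-0.5, 0.5, 0.5, -0.5]
force: [0.7, 0.4, 1.5]
finger_gap: 0.474
clock: 4.02
position: [0.3905, 0.0489, 0.2509]
tcp_rot: [-0.5, 0.5, 0.5, -0.5]
force: [0.2, -0.1, 0.3]
finger_gap: 0.471
pos [0.3905 0.0489 0.2509] t 4.02 F [ 0.2 -0.1  0.3] gap 0.471
axes
 [[-0.     0.001 -1.   ]
 [ 1.     0.    -0.   ]
 [ 0.    -1.    -0.001]]
turn units [0.0004 0.0002 0.    ]
shift after turn [-2.444  6.043 -2.976]
shift now [-2.446  6.045 -2.971]
jig [([0.506, -0.0054, 0.0023], 0.76)]
button_left_top [([0.4505, 0.0249, 0.09], 0.89)]
button_right_top [([0.4534, -0.0309, 0.0893], 0.73)]
leaf_hinge []
leaf_edge [([0.4739, -0.0032, 0.0614], 0.95), ([0.4546, -0.0328, 0.0882], 0.38)]
```

View pics/wrist2.png

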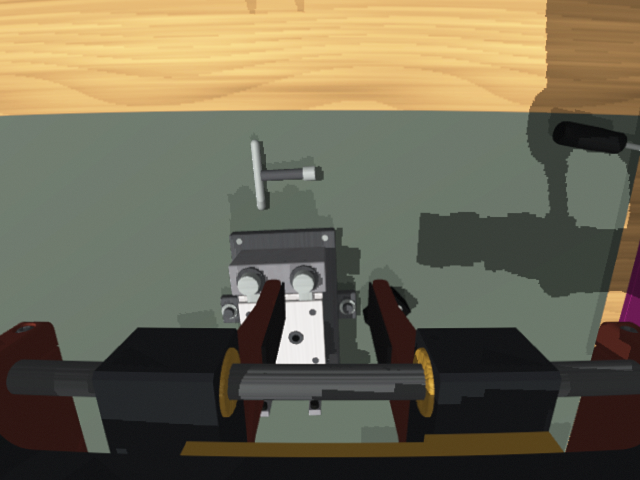

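The wrist view shows the buttons at (250,283) and (303,279), the chuck key at (285,172), and the jig turned slightly. I'll fit the button tops from the depth image.

```bash
cat >> h.py <<'E'
def cloud(name):
    import cv2
    im=bot.camera(name);v,u=np.mgrid[0:480,0:640]
    K=np.array([[im["fx"],0,im["cx"]],[0,im["fy"],im["cy"]],[0,0,1.]])
    n=cv2.undistortPoints(np.stack([u,v],-1).reshape(-1,1,2).astype(float),K,np.array([im["k1"],0,0,0.])).reshape(480,640,2)
    d=im["depth"][...,None];P=np.concatenate([n*d,d],-1)
    P=(P-im["t"])@im["R"];P[im["depth"]==0]=np.nan
    return P,im
E
python3 - <<'E'
from h import *
for k in range(2):
    P,im=cloud("wrist");Q=P.reshape(-1,3)
    b=Q[(Q[:,2]>.086)&(Q[:,2]<.096)&(abs(Q[:,0]-.452)<.03)&(abs(Q[:,1])<.06)]
    L=b[b[:,1]>-.003];R=b[b[:,1]<=-.003]
    for B in (L,R): print(len(B),B.mean(0).round(4),((B.max(0)+B.min(0))/2).round(4),(np.ptp(B,axis=0)).round(4))
    h=Q[(Q[:,2]>.068)&(Q[:,2]<.0765)&(Q[:,0]<.48)&(Q[:,0]>.42)&(abs(Q[:,1])<.08)];
    # front top edge of housing
    xs=[(y,np.nanmin(h[abs(h[:,1]-y)<.004,0])) for y in np.arange(-.045,.046,.01) if (abs(h[:,1]-y)<.004).sum()>5]
    print(np.round(xs,4).tolist())
    print("slope",np.polyfit(*np.array(xs).T,1))
E
```

```text
353 [0.4491 0.0264 0.0894] [0.4498 0.0265 0.0888] [0.0216 0.0208 0.0055]
340 [ 0.4511 -0.0284  0.0893] [ 0.4517 -0.0284  0.0889] [0.0203 0.0211 0.0057]
[[-0.045, 0.4356], [-0.035, 0.4354], [-0.025, 0.4351], [-0.015, 0.4346], [-0.005, 0.434], [0.005, 0.4336], [0.015, 0.4329], [0.025, 0.4329], [0.035, 0.4325], [0.045, 0.432]]
slope [-0.04214634  0.43386153]
350 [0.4492 0.0263 0.0893] [0.45   0.0262 0.0888] [0.0214 0.0201 0.0056]
342 [ 0.4512 -0.0284  0.0893] [ 0.4518 -0.0291  0.0888] [0.0206 0.0216 0.0055]
[[-0.045, 0.4355], [-0.035, 0.4357], [-0.025, 0.4351], [-0.015, 0.4347], [-0.005, 0.4338], [0.005, 0.4336], [0.015, 0.4333], [0.025, 0.4329], [0.035, 0.4325], [0.045, 0.4322]]
slope [-0.04053118  0.43392725]
```

```bash
python3 - <<'E'
from h import *
plan([.449,-.001,.12],[-.04,1,0])
E
```

```text
pos [0.3902 0.0508 0.2508] t 4.42 F [-0.1  0.3  0.6] gap 0.475
axes
 [[-0.002  0.    -1.   ]
 [ 1.     0.    -0.002]
 [ 0.    -1.    -0.   ]]
turn units [ 0.0002 -0.0243  0.0002]
shift after turn [-2.704  6.538 -2.836]
shift now [-2.596  6.538 -2.935]
```

```bash
python3 -m inch '[{"dx":0,"dy":0,"dz":0,"rx":0,"ry":-0.0243,"rz":0,"jaw":-0.05},{"dx":-0.9,"dy":0,"dz":-0.95,"rx":0,"ry":0,"rz":0,"jaw":-0.05},{"dx":-0.9,"dy":0,"dz":-0.95,"rx":0,"ry":0,"rz":0,"jaw":-0.05},{"dx":-0.9,"dy":0.5,"dz":-0.94,"rx":0,"ry":0,"rz":0,"jaw":-0.05},{"dx":0,"dy":1,"dz":0,"rx":0,"ry":0,"rz":0,"jaw":-0.05},{"dx":0,"dy":1,"dz":0,"rx":0,"ry":0,"rz":0,"jaw":-0.05},{"dx":0,"dy":1,"dz":0,"rx":0,"ry":0,"rz":0,"jaw":-0.05},{"dx":0,"dy":1,"dz":0,"rx":0,"ry":0,"rz":0,"jaw":-0.05},{"dx":0,"dy":1,"dz":0,"rx":0,"ry":0,"rz":0,"jaw":-0.05},{"dx":0,"dy":1,"dz":0,"rx":0,"ry":0,"rz":0,"jaw":-0.05}]'
python3 -m inch '[{"dx":0,"dy":0,"dz":0,"rx":0,"ry":0,"rz":0,"jaw":-0.05},{"dx":0,"dy":0,"dz":0,"rx":0,"ry":0,"rz":0,"jaw":-0.05}]'
python3 - <<'E'
from h import *
import cv2
for i in range(3): plan([.449,-.001,.09],[-.04,1,0]) if i==0 else print(pose()[0].round(4))
P,im=cloud("wrist");c2=bot.camera("side");c3=bot.camera("scene")
w=im["pixels"];s=cv2.resize(c2["pixels"][190:340,230:430],None,fx=1.9,fy=1.9);t=cv2.resize(c3["pixels"][190:340,270:470],None,fx=1.9,fy=1.9)
cv2.imwrite("pics/m3.png",np.vstack([cv2.resize(w,(400,300)) if 0 else cv2.resize(w[200:440,120:560],(760,300)),np.hstack([s,t])]))
E
```

```text
clock: 5.25
position: [0.4491, -0.001, 0.1197]
tcp_rot: [-0.49, 0.49, 0.51, -0.51]
force: [0.3, 0.2, -0.3]
finger_gap: 0.475
clock: 5.42
position: [0.4485, -0.0011, 0.12]
tcp_rot: [0.491, -0.489, -0.509, 0.51]
force: [0.3, 1.2, 0.7]
finger_gap: 0.473
pos [ 0.4485 -0.0011  0.12  ] t 5.42 F [0.3 1.2 0.7] gap 0.473
axes
 [[-0.04  -0.002 -0.999]
 [ 0.999  0.    -0.04 ]
 [ 0.    -1.     0.002]]
turn units [-0.0014 -0.0002  0.0002]
shift after turn [ 0.006  1.499 -0.025]
shift now [ 0.005  1.499 -0.028]
[ 0.4485 -0.0011  0.12  ]
[ 0.4485 -0.0011  0.12  ]
```

View pics/m3.png

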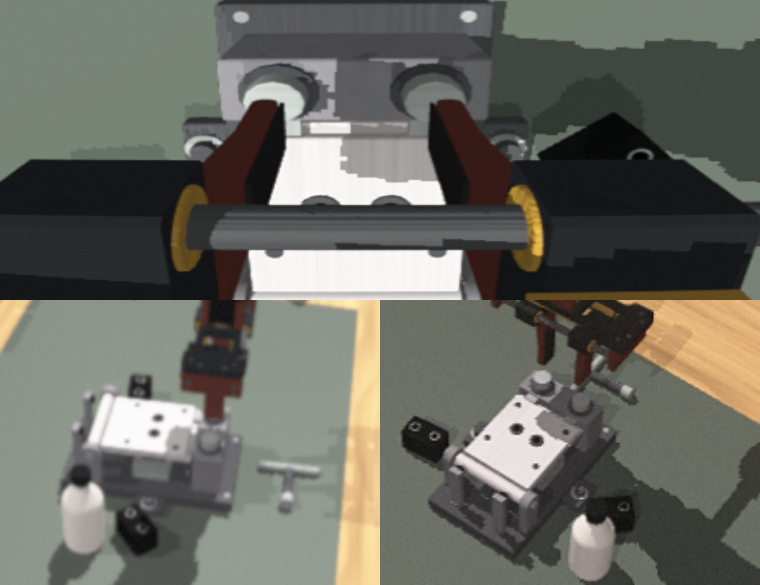

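Both fingertips are over the buttons, laterally centred: in the wrist crop the tips at (263,105) and (440,105) sit beside buttons at (275,100) and (430,100). Now I'll press while watching the force.

```bash
python3 -m inch '[{"dx":0,"dy":0.8,"dz":0,"rx":0,"ry":0,"rz":0,"jaw":-0.05},{"dx":0,"dy":0.7,"dz":0,"rx":0,"ry":0,"rz":0,"jaw":-0.05},{"dx":0,"dy":0.15,"dz":0,"rx":0,"ry":0,"rz":0,"jaw":-0.05},{"dx":0,"dy":0,"dz":0,"rx":0,"ry":0,"rz":0,"jaw":-0.05}]'
python3 -m inch '[{"dx":0,"dy":0.1,"dz":0,"rx":0,"ry":0,"rz":0,"jaw":-0.05},{"dx":0,"dy":0.08,"dz":0,"rx":0,"ry":0,"rz":0,"jaw":-0.05},{"dx":0,"dy":0,"dz":0,"rx":0,"ry":0,"rz":0,"jaw":-0.05}]'
```

```text
clock: 5.9
position: [0.4498, -0.0018, 0.0888]
tcp_rot: [-0.49, 0.491, 0.51, -0.509]
force: [0.1, -0.1, 2.8]
finger_gap: 0.476
clock: 6.15
position: [0.4498, -0.0018, 0.0861]
tcp_rot: [-0.49, 0.491, 0.51, -0.509]
force: [-2.0, -0.0, 5.2]
finger_gap: 0.475
```

```bash
python3 -m inch '[{"dx":0,"dy":0.1,"dz":0,"rx":0,"ry":0,"rz":0,"jaw":-0.05},{"dx":0,"dy":0,"dz":0,"rx":0,"ry":0,"rz":0,"jaw":-0.05},{"dx":0,"dy":0,"dz":0,"rx":0,"ry":0,"rz":0,"jaw":-0.05}]'
python3 -m inch '[{"dx":0,"dy":0.1,"dz":0,"rx":0,"ry":0,"rz":0,"jaw":-0.05},{"dx":0,"dy":0,"dz":0,"rx":0,"ry":0,"rz":0,"jaw":-0.05},{"dx":0,"dy":0,"dz":0,"rx":0,"ry":0,"rz":0,"jaw":-0.05}]'
```

```text
clock: 6.4
position: [0.4498, -0.0018, 0.0846]
tcp_rot: [-0.49, 0.491, 0.51, -0.509]
force: [-3.4, 1.7, 7.6]
finger_gap: 0.47
clock: 6.65
position: [0.4498, -0.0018, 0.0833]
tcp_rot: [-0.49, 0.491, 0.51, -0.509]
force: [-4.6, 0.5, 9.9]
finger_gap: 0.475
```

```bash
python3 -m inch '[{"dx":0,"dy":0.08,"dz":0,"rx":0,"ry":0,"rz":0,"jaw":-0.05},{"dx":0,"dy":0,"dz":0,"rx":0,"ry":0,"rz":0,"jaw":-0.05},{"dx":0,"dy":0,"dz":0,"rx":0,"ry":0,"rz":0,"jaw":-0.05},{"dx":0,"dy":0,"dz":0,"rx":0,"ry":0,"rz":0,"jaw":-0.05},{"dx":0,"dy":0,"dz":0,"rx":0,"ry":0,"rz":0,"jaw":-0.05},{"dx":0,"dy":0,"dz":0,"rx":0,"ry":0,"rz":0,"jaw":-0.05},{"dx":0,"dy":0,"dz":0,"rx":0,"ry":0,"rz":0,"jaw":-0.05},{"dx":0,"dy":0,"dz":0,"rx":0,"ry":0,"rz":0,"jaw":-0.05},{"dx":0,"dy":0,"dz":0,"rx":0,"ry":0,"rz":0,"jaw":-0.05},{"dx":0,"dy":0,"dz":0,"rx":0,"ry":0,"rz":0,"jaw":-0.05}]'
python3 - <<'E'
from h import *
import cv2
w,c2,c3=[bot.camera(k)["pixels"] for k in ("wrist","side","scene")]
for c in ("side","scene"):
  for l in ("leaf_edge","leaf_hinge"): print(c,l,[(np.round(d["at"],4).tolist(),round(d["conf"],2)) for d in bot.pinpoint(l,c)[:2]])
s=cv2.resize(c2[190:340,230:430],None,fx=1.9,fy=1.9);t=cv2.resize(c3[190:340,270:470],None,fx=1.9,fy=1.9)
cv2.imwrite("pics/m4.png",np.vstack([cv2.resize(w[200:440,120:560],(760,300)),np.hstack([s,t])]))
E
```

```text
clock: 7.48
position: [0.4499, -0.0018, 0.0832]
tcp_rot: [-0.489, 0.491, 0.51, -0.509]
force: [-9.0, -0.0, 17.3]
finger_gap: 0.473
side leaf_edge [([0.487, -0.0042, 0.1209], 0.59)]
side leaf_hinge [([0.5902, -0.0009, 0.0687], 0.61), ([0.5738, 0.1338, -0.0003], 0.58)]
scene leaf_edge [([0.49, -0.001, 0.1226], 0.57)]
scene leaf_hinge [([0.5914, 0.0046, 0.068], 0.7)]
```

View pics/m4.png

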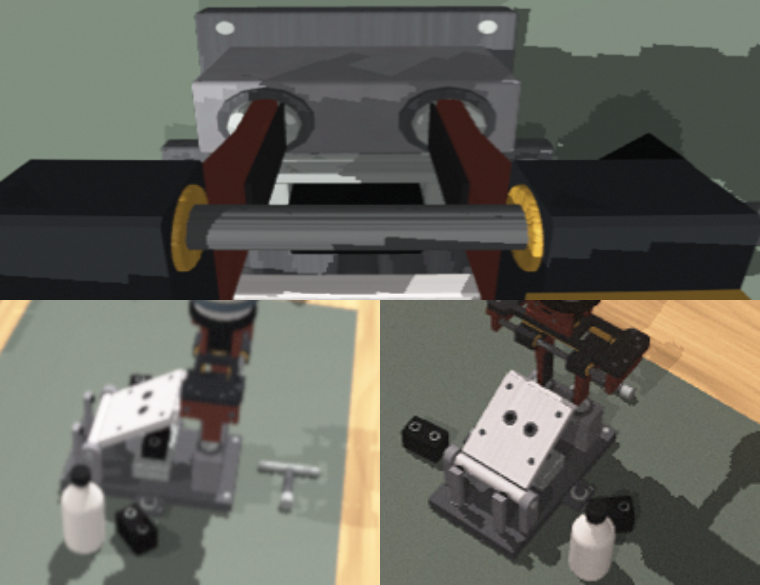

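The leaf has kicked up: the side crop shows it tilted with its edge at (180,375), and both networks put the edge at z ≈ 0.122 m, about 0.5 rad. Both buttons are down in their collars at (265,120) and (447,120), with 17 N on the tool. I'll hold a moment, let go upward, then shut the jaws.

```bash
python3 -m inch '[{"dx":0,"dy":0,"dz":0,"rx":0,"ry":0,"rz":0,"jaw":-0.05},{"dx":0,"dy":0,"dz":0,"rx":0,"ry":0,"rz":0,"jaw":-0.05},{"dx":0,"dy":-0.5,"dz":0,"rx":0,"ry":0,"rz":0,"jaw":-0.05},{"dx":0,"dy":-1,"dz":0.3,"rx":0,"ry":0,"rz":0,"jaw":-0.05},{"dx":0,"dy":-1,"dz":0.3,"rx":0,"ry":0,"rz":0,"jaw":-0.05},{"dx":0,"dy":-0.5,"dz":0.3,"rx":0,"ry":0,"rz":0,"jaw":-1}]'
python3 -m inch '[{"dx":0,"dy":0,"dz":0,"rx":0,"ry":0,"rz":0,"jaw":-1},{"dx":0,"dy":0,"dz":0,"rx":0,"ry":0,"rz":0,"jaw":-1},{"dx":0,"dy":0,"dz":0,"rx":0,"ry":0,"rz":0,"jaw":-1},{"dx":0,"dy":0,"dz":0,"rx":0,"ry":0,"rz":0,"jaw":-1},{"dx":0,"dy":0,"dz":0,"rx":0,"ry":0,"rz":0,"jaw":-1},{"dx":0,"dy":0,"dz":0,"rx":0,"ry":0,"rz":0,"jaw":-1},{"dx":0,"dy":0,"dz":0,"rx":0,"ry":0,"rz":0,"jaw":-1},{"dx":0,"dy":0,"dz":0,"rx":0,"ry":0,"rz":0,"jaw":-1},{"dx":0,"dy":0,"dz":0,"rx":0,"ry":0,"rz":0,"jaw":-1},{"dx":0,"dy":0,"dz":0,"rx":0,"ry":0,"rz":0,"jaw":-1}]'
python3 - <<'E'
from h import *
plan([.45,-.001,.105],[-.04,1,0])
bot.camera("scene");bot.camera("side")
for c in ("side","scene"):
  for l in ("leaf_edge","button_left_top","button_right_top"): print(c,l,[(np.round(d["at"],4).tolist(),round(d["conf"],2)) for d in bot.pinpoint(l,c)[:2]])
E
```

```text
clock: 8.33
position: [0.4319, -0.0026, 0.1418]
tcp_rot: [-0.489, 0.491, 0.51, -0.509]
force: [-0.4, -0.2, 0.4]
finger_gap: 0.431
clock: 9.17
position: [0.4312, -0.0025, 0.1384]
tcp_rot: [0.49, -0.49, -0.51, 0.51]
force: [-0.4, -0.1, -1.0]
finger_gap: 0.005
pos [ 0.4312 -0.0025  0.1384] t 9.17 F [-0.4 -0.1 -1. ] gap 0.005
axes
 [[-0.039 -0.    -0.999]
 [ 0.999  0.    -0.039]
 [ 0.    -1.     0.   ]]
turn units [-0.0001 -0.0009  0.    ]
shift after turn [ 0.039  1.669 -0.942]
shift now [ 0.04   1.669 -0.942]
side leaf_edge [([0.4853, 0.0, 0.125], 0.69)]
side button_left_top [([0.4511, 0.0261, 0.0886], 0.44)]
side button_right_top [([0.4523, -0.0263, 0.0891], 0.53)]
scene leaf_edge [([0.4901, -0.0019, 0.1259], 0.92)]
scene button_left_top [([0.4523, 0.028, 0.0866], 0.51)]
scene button_right_top [([0.4549, -0.027, 0.09], 0.39)]
```

The leaf is resting at about 0.55 rad and the buttons are up again. Next I'll lower the shut fingertips in front of the edge, close up to it, then push along its arc.

```bash
python3 -m inch '[{"dx":0,"dy":0.8,"dz":0,"rx":0,"ry":0,"rz":0,"jaw":-1},{"dx":0,"dy":0.8,"dz":-0.5,"rx":0,"ry":0,"rz":0,"jaw":-1},{"dx":0,"dy":0,"dz":-0.8,"rx":0,"ry":0,"rz":0,"jaw":-1},{"dx":0,"dy":0,"dz":-0.8,"rx":0,"ry":0,"rz":0,"jaw":-1},{"dx":0,"dy":0,"dz":-0.2,"rx":0,"ry":0,"rz":0,"jaw":-1},{"dx":0,"dy":0,"dz":0,"rx":0,"ry":0,"rz":0,"jaw":-1}]'
python3 - <<'E'
from h import *
import cv2
c2,c3=[bot.camera(k)["pixels"] for k in ("side","scene")]
s=cv2.resize(c2[190:340,230:430],None,fx=1.9,fy=1.9);t=cv2.resize(c3[190:340,270:470],None,fx=1.9,fy=1.9)
cv2.imwrite("pics/m5.png",np.hstack([s,t]))
E
```

```text
clock: 10.07
position: [0.4763, -0.0008, 0.1061]
tcp_rot: [0.491, -0.489, -0.509, 0.511]
force: [-3.7, -0.1, 1.7]
finger_gap: 0.008
```

View pics/m5.png

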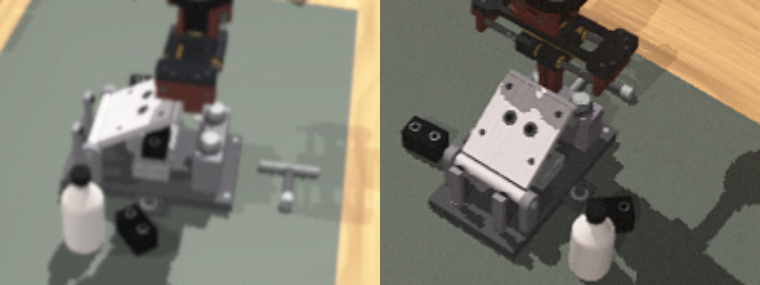

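The side crop shows the fingers against the leaf's free edge at about (180,105), with a contact force of about 4 N. I'll push along the arc.

```bash
python3 -m inch '[{"dx":0,"dy":-0.5,"dz":-0.31,"rx":0,"ry":0,"rz":0,"jaw":-1},{"dx":0,"dy":-0.47,"dz":-0.36,"rx":0,"ry":0,"rz":0,"jaw":-1},{"dx":0,"dy":-0.43,"dz":-0.41,"rx":0,"ry":0,"rz":0,"jaw":-1},{"dx":0,"dy":-0.39,"dz":-0.45,"rx":0,"ry":0,"rz":0,"jaw":-1}]'
python3 - <<'E'
from h import *
for c in ("side","scene"):
  bot.camera(c);print(c,[(np.round(d["at"],4).tolist(),round(d["conf"],2)) for d in bot.pinpoint("leaf_edge",c)[:2]])
E
```

```text
clock: 10.5
position: [0.5072, 0.0005, 0.1423]
tcp_rot: [0.491, -0.49, -0.509, 0.51]
force: [-2.5, -0.0, -1.6]
finger_gap: 0.007
side [([0.516, 0.0012, 0.1593], 0.81)]
scene [([0.523, 0.0023, 0.1628], 0.95), ([0.3513, -0.0265, 0.0008], 0.46)]
```

```bash
python3 -m inch '[{"dx":0,"dy":-0.3,"dz":-0.48,"rx":0,"ry":0,"rz":0,"jaw":-1},{"dx":0,"dy":-0.25,"dz":-0.51,"rx":0,"ry":0,"rz":0,"jaw":-1},{"dx":0,"dy":-0.2,"dz":-0.54,"rx":0,"ry":0,"rz":0,"jaw":-1},{"dx":0,"dy":-0.15,"dz":-0.56,"rx":0,"ry":0,"rz":0,"jaw":-1},{"dx":0,"dy":-0.1,"dz":-0.58,"rx":0,"ry":0,"rz":0,"jaw":-1},{"dx":0,"dy":0,"dz":-0.59,"rx":0,"ry":0,"rz":0,"jaw":-1},{"dx":0,"dy":0,"dz":-0.6,"rx":0,"ry":0,"rz":0,"jaw":-1},{"dx":0,"dy":0,"dz":-0.6,"rx":0,"ry":0,"rz":0,"jaw":-1}]'
python3 - <<'E'
from h import *
import cv2
o=[]
for c in ("side","scene"):
  im=bot.camera(c)["pixels"];o.append(im);print(c,[(np.round(d["at"],4).tolist(),round(d["conf"],2)) for d in bot.pinpoint("leaf_edge",c)[:2]])
s=cv2.resize(o[0][190:340,230:430],None,fx=1.9,fy=1.9);t=cv2.resize(o[1][190:340,270:470],None,fx=1.9,fy=1.9)
cv2.imwrite("pics/m6.png",np.hstack([s,t]))
E
```

```text
clock: 11.37
position: [0.5963, 0.0038, 0.1617]
tcp_rot: [0.491, -0.49, -0.509, 0.51]
force: [-2.7, -0.4, -1.2]
finger_gap: 0.003
side [([0.6136, 0.0053, 0.1806], 0.72)]
scene [([0.6209, 0.0055, 0.1824], 0.67)]
```

View pics/m6.png

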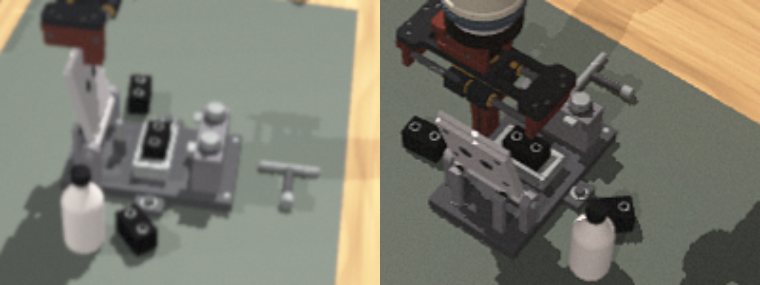

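The leaf is past upright: the edge is at (75,55) in the side crop, about 1.8 rad, and the block is still in its nest. I'll push a touch more, back off and up, and let it fall.

```bash
python3 -m inch '[{"dx":0,"dy":0,"dz":-0.3,"rx":0,"ry":0,"rz":0,"jaw":-1},{"dx":0,"dy":0,"dz":0.6,"rx":0,"ry":0,"rz":0,"jaw":-1},{"dx":0,"dy":-0.5,"dz":1,"rx":0,"ry":0,"rz":0,"jaw":-1},{"dx":0,"dy":-1,"dz":1,"rx":0,"ry":0,"rz":0,"jaw":-1},{"dx":0,"dy":-1,"dz":1,"rx":0,"ry":0,"rz":0,"jaw":-1},{"dx":0,"dy":-1,"dz":1,"rx":0,"ry":0,"rz":0,"jaw":-1},{"dx":0,"dy":-1,"dz":1,"rx":0,"ry":0,"rz":0,"jaw":-1},{"dx":0,"dy":-1,"dz":1,"rx":0,"ry":0,"rz":0,"jaw":-1},{"dx":0,"dy":0,"dz":1,"rx":0,"ry":0,"rz":0,"jaw":-1},{"dx":0,"dy":0,"dz":0,"rx":0,"ry":0,"rz":0,"jaw":-1}]'
python3 -m inch '[{"dx":0,"dy":0,"dz":0,"rx":0,"ry":0,"rz":0,"jaw":-1},{"dx":0,"dy":0,"dz":0,"rx":0,"ry":0,"rz":0,"jaw":-1},{"dx":0,"dy":0,"dz":0,"rx":0,"ry":0,"rz":0,"jaw":-1},{"dx":0,"dy":0,"dz":0,"rx":0,"ry":0,"rz":0,"jaw":-1},{"dx":0,"dy":0,"dz":0,"rx":0,"ry":0,"rz":0,"jaw":-1},{"dx":0,"dy":0,"dz":0,"rx":0,"ry":0,"rz":0,"jaw":-1},{"dx":0,"dy":0,"dz":0,"rx":0,"ry":0,"rz":0,"jaw":-1},{"dx":0,"dy":0,"dz":0,"rx":0,"ry":0,"rz":0,"jaw":-1},{"dx":0,"dy":0,"dz":0,"rx":0,"ry":0,"rz":0,"jaw":-1},{"dx":0,"dy":0,"dz":0,"rx":0,"ry":0,"rz":0,"jaw":-1}]'
python3 - <<'E'
from h import *
import cv2
o=[]
for c in ("side","scene"):
  im=bot.camera(c)["pixels"];o.append(im)
  for l in ("leaf_edge","leaf_hinge","button_left_top","button_right_top","work_block_centre"): print(c,l,[(np.round(d["at"],4).tolist(),round(d["conf"],2)) for d in bot.pinpoint(l,c)[:2]])
s=cv2.resize(o[0][190:340,230:430],None,fx=1.9,fy=1.9);t=cv2.resize(o[1][190:340,270:470],None,fx=1.9,fy=1.9)
cv2.imwrite("pics/m7.png",np.hstack([s,t]))
E
```

```text
clock: 12.4
position: [0.4494, -0.0019, 0.2755]
tcp_rot: [-0.489, 0.492, 0.511, -0.508]
force: [0.0, -0.1, 0.9]
finger_gap: 0.005
clock: 13.23
position: [0.451, -0.0018, 0.2722]
tcp_rot: [-0.49, 0.49, 0.51, -0.51]
force: [0.1, -0.2, -0.5]
finger_gap: 0.007
side leaf_edge [([0.6274, 0.0049, 0.1762], 0.72), ([0.3136, 0.3784, 0.0019], 0.23)]
side leaf_hinge [([0.5943, 0.0013, 0.0678], 0.58)]
side button_left_top [([0.4501, 0.0248, 0.0886], 0.48)]
side button_right_top [([0.4521, -0.0298, 0.0854], 0.51)]
side work_block_centre [([0.5169, 0.0004, 0.0396], 0.79)]
scene leaf_edge [([0.6316, 0.0063, 0.1756], 0.95), ([0.3091, 0.3731, 0.0029], 0.5)]
scene leaf_hinge [([0.5905, 0.0043, 0.0668], 0.84)]
scene button_left_top [([0.4515, 0.0267, 0.0925], 0.59)]
scene button_right_top [([0.4521, -0.0293, 0.0895], 0.46), ([0.5903, 0.0024, 0.0671], 0.34)]
scene work_block_centre [([0.5203, 0.0025, 0.0428], 0.67)]
```

View pics/m7.png

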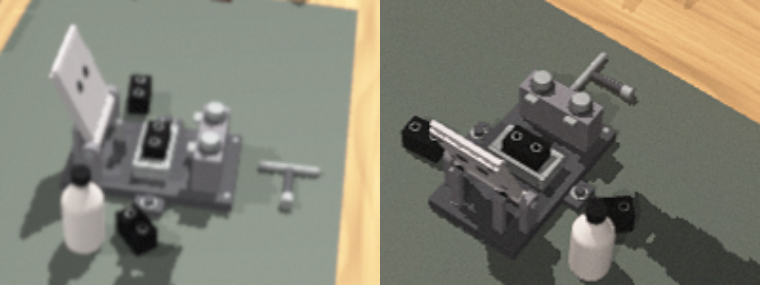

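The leaf is back at about 1.9 rad, the buttons are up and the block is in its nest. I'll wait a little and check that the leaf is at rest.

```bash
for i in 1 2; do python3 -m inch '[{"dx":0,"dy":0,"dz":0,"rx":0,"ry":0,"rz":0,"jaw":-1},{"dx":0,"dy":0,"dz":0,"rx":0,"ry":0,"rz":0,"jaw":-1},{"dx":0,"dy":0,"dz":0,"rx":0,"ry":0,"rz":0,"jaw":-1},{"dx":0,"dy":0,"dz":0,"rx":0,"ry":0,"rz":0,"jaw":-1},{"dx":0,"dy":0,"dz":0,"rx":0,"ry":0,"rz":0,"jaw":-1},{"dx":0,"dy":0,"dz":0,"rx":0,"ry":0,"rz":0,"jaw":-1},{"dx":0,"dy":0,"dz":0,"rx":0,"ry":0,"rz":0,"jaw":-1},{"dx":0,"dy":0,"dz":0,"rx":0,"ry":0,"rz":0,"jaw":-1},{"dx":0,"dy":0,"dz":0,"rx":0,"ry":0,"rz":0,"jaw":-1},{"dx":0,"dy":0,"dz":0,"rx":0,"ry":0,"rz":0,"jaw":-1}]' | head -1
python3 - <<'E'
from h import *
for c in ("side","scene"):
  bot.camera(c)
  print(c,[np.round(d["at"],4).tolist() for d in bot.pinpoint("leaf_edge",c)[:1]])
# leaf face angle by plane fit
P,im=cloud("side");m=bot.trace("leaf_edge","side")[0]["mask"];Q=P[m];Q=Q[np.isfinite(Q).all(1)&(Q[:,2]>.09)]
Q=Q-np.median(Q,0);Q=Q[np.linalg.norm(Q,axis=1)<.05];n=np.linalg.svd(Q-Q.mean(0))[2][2];print("n",n.round(3),"angle",np.pi-np.arctan2(abs(n[0]),abs(n[2])))
E
done
```

```text
clock: 14.67
side [[0.6311, 0.0041, 0.1725]]
scene [[0.629, 0.0057, 0.176]]
n [-0.928  0.01   0.373] angle 1.9525937412574423
clock: 15.8
side [[0.6279, 0.0052, 0.1761]]
scene [[0.6333, 0.0085, 0.1764]]
n [-0.927  0.004  0.374] angle 1.9541876608526643
```

The plane fit puts the leaf at 1.953 and then 1.954 rad a second apart, so it's at rest on its stops. I'll hand in.

```bash
python3 -c "
from station import bot
print(bot.close_job())"
```

```text
the job is handed in; nothing more can be done
None
```

The jig is open and the job was handed in at about 16 s; the hand-in gave no verdict. I pressed both buttons together until they bottomed (about 17 N on the tool) and held them until the leaf had kicked up. Then I let go, shut the fingers and pushed the leaf's free edge past upright, so it fell back onto its stops.

**Last checks:**
- **Leaf:** a plane fit to its face gave 1.953 and then 1.954 rad about a second apart, so it is at rest on its stops.
- **Buttons:** the networks put both tops at 85–93 mm, within their error of the 90 mm "up" height. They look up in the picture.
- **Drilled block:** it still lies in its nest in the picture. The networks put its centre at about 40–43 mm height. I had no position for it before the leaf opened, so I could not measure any shift.
- **Other things:** the spare blocks, oil bottle and chuck key look undisturbed in the final crops. I did not check the vee block, deburring tool or swarf brush again, but the arm did not go low near them.
- **Arm:** it stands clear of the jig, touching nothing, with the tool about 0.27 m up.

**Failed or disagreed:** The first batch of moves was refused because every row needs all its keys; nothing moved. While pressing, a sideways force of up to 9 N also showed, and I did not find its cause.

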